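Set the grind lever and start the coffee grinder

ROBOT

A 7-joint arm with a two-finger parallel gripper is mounted at the origin on a cart in front of the work surface, level with it; the furniture and walls round the work are solid. World frame = base frame: x ahead of the robot, y to its left, z up, the work surface at z = 0. Lengths are in m, angles in rad, forces in N, time in s.
With the tool pointing down it reaches from about 0.4 to 0.85 m from the base axis. Payload 6.9 kg.
Tool frame: the origin (TCP) lies midway between the tips of the shut fingers; the grasp point (between the pads) lies behind it (ctrl.pinch_z is the z of the grasp point in the tool frame, in m); z points along the fingers, y is the direction in which the jaws open and shut (so a half turn about z gives the same grasp; the last joint's range is limited). The gripper opens to 85 mm and grips with 20 to 120 N. Pads are 22 mm wide; open, the fingers measure 114 mm over their backs; the gripper's body (76 mm by 85 mm) begins 54 mm behind the grasp point. The pads swing forward as they close: fully open they stand 13 mm farther back than shut.
Start: joints at [-1.159, 0.507, -0.238, 1.5, 0.126, 1.149, -0.155], TCP at [0.189, 0.596, 0.231] pointing down, gripper open.
Joint ranges: [-3.08, 3.08], [-0.24, 2.05], [-1.43, 1.35], [0, 2.5], [-1.52, 4.66], [0.17, 1.96], [-2.89, 2.89]. Speed limits (rad/s): [2.39, 2.39, 3.14, 3.14, 3.14, 3.14, 3.14].

INTERFACE

Orientations are given as a unit quaternion [w, x, y, z].
In Python, from station import ctrl, get_state, vision, ticket, models gives the robot as it stands. Calls block until the motion is done:
- ctrl.movep(position, orientation): joint-space move of the TCP to a pose.
- ctrl.movel(position, frame=None, max_speed=0.15): straight line of the TCP; frame=None keeps the orientation; max_speed is the mean speed in m/s.
- ctrl.set_joints(angles): joint-space move.
- ctrl.ungrasp() and ctrl.close_gripper(force=None): open the fingers fully, or close them until they stop; force is the grip in N (None keeps the last).
- ctrl.pause(seconds).
- ctrl.ik(position, orientation): joint angles nearest the present ones, or None.
- get_state(): the state.
- vision.grab_frame(name): name is "scene" or "top" or "wrist"; returns (picture, depth): 400x640x3 uint8, blue, green, red; 400x640 float32, m along the optical axis (not along the pixel's ray), 0 where there is no reading.
- vision.camera_info(name): a dict with "mtx" (3x3 intrinsics, pixels), "R" (3x3) and "t" (3): a world point X has camera coordinates R X + t; the wrist camera has in their place "hand_eye" (4x4, takes a point from camera to tool coordinates, whose origin is the TCP and whose axes are the flange's). Camera axes: x right, y down, z forward; pixel columns grow to the right and rows downward; lengths in m; the calibration is good to about 2 mm. A picture is of the moment at which its call begins: read the wrist's pose just before it. camera_info takes no time and is no camera call.
A pose or a line that the arm cannot do raises ctrl.Unreachable and nothing moves.
- ticket.close_job(): hands the job in, once; it reports no verdict.
Trained networks look in the newest picture that a camera, given by its name, has taken for a name from the list of things; names that differ only in an ending like _2 or _b are one class to them, and where a whole thing is asked for, a point or a joint stands for the part that bears it (a point fixed in the world has none). Each returns a list of dicts, best first, with "p" (0 to 1); they miss things now and then, are a little off and sometimes report something else, mostly with a low value. They report only what shows in the picture. A call takes as long as a camera call.
- models.recognise(camera, target): "point" ([column, row] in pixels, amid what is visible of it).
- models.masks_of(camera, target): "mask" (400x640 bool, what is visible of it) and "point" ([column, row] in pixels, amid what is visible of it).
The state is a dict: "time": time; "qpos": joint angles; "qd": joint speeds; "tau": joint torques, N m; "tcp_pos": TCP position; "eef_rot": TCP orientation; "contact_force": force on the tool from outside, world axes, zero at the start; "wrist_torque": the same for the moment, N m; "width": finger opening in m.
Only numpy, scipy, OpenCV 4.12 (cv2) and the standard library are available. Lean on these libraries where they do the work, as an engineer would, in place of code of your own. Each camera call takes 0.05 s, during which the arm holds its last target. There are 200 camera calls.

TASK

Push the lever of the coffee grinder's ring round until its pointer stands on the fourth of the five scale marks, counting from the shortest, and then press the round start button fully down and let it spring back. Only push with the fingers: do not pinch the lever's tab, do not press the button before the lever is on its mark, and do not shift, tip or lift the grinder, the small cup under its spout or the other things around it.

Things in the scene. Friction and masses are not known exactly. Their poses are not given: they have to be found in the camera images.
- grinder: Coffee grinder loose on rubber feet, 3 kg. Origin: on the worktop under the ring's axis; -x its front, +y its left. Column 112 mm across round the origin; motor housing at the front right (x -93..33, y -161..-63 mm), 73 mm high. On the column: white scale plate, top 84 mm high, out to 146 mm in front; ring 108 mm across, top 105; hopper 90 mm across, top 142. Spout below the plate.
- grind_ring (a joint): Angle of the ring with its lever, rad. It grows as the lever moves clockwise seen from above (at the front: to the grinder's left, +y). 0 = pointer on mark 1 (shortest), then one mark every 0.3: mark 4 is 0.9, mark 5 is 1.2; stops at -0.12 and 1.32. The ring stays where it is left (plain friction, about 1.5 N at the tab, no spring, no click stops).
- ring_axis (a point): Point on the ring's vertical axis at the height of the middle of the lever's tab (117 mm).
- tab_centre (a point): Middle of the lever's upright black tab, which stands on the outer part of the lever: 24 mm radially (78 to 102 mm from the axis), 13 mm across, from 96 to 138 mm height. The lever bar beneath it is 12 mm wide, top at 97 mm. Push the tab's flat side along the arc.
- tab_right: Right half of the tab (the side towards the lower marks; it is pushed to raise the joint value), 6 mm thick plate, origin at its centre.
- tab_left: Left half of the tab (the side towards the higher marks; it is pushed to lower the joint value), 6 mm thick plate, origin at its centre.
- pointer_tip (a point): Outer end of the lever's narrow pointer (5 mm wide), 115 mm from the axis, 92 mm high.
- mark_4 (a point): Inner end of the fourth mark, 118 mm from the axis, on top of the scale plate. The five marks are black radial bars 5 mm wide on the white plate, 6, 10, 14, 18 and 22 mm long, lengthening clockwise seen from above; the fourth is 18 mm long.
- start_button (a joint): Travel of the start button, m: 0 up, 0.006 fully down. It springs back; fully down takes about 5 N.
- start_button_top (a point): Middle of the button's top face when up: a steel disc 28 mm across in a black collar on top of the motor housing; it is pressed straight down.
- small_cup: Small cup, green above and white below, 65 mm across, 50 mm high, handle to its own -y, on the worktop under the spout, below the scale plate. Origin at its foot.
- salt_shaker: Salt shaker, 44 mm across, 90 mm high, right of the grinder. Origin under its centre.
- teaspoon: Teaspoon, 139 mm long, lying left of the grinder. Origin under its middle.
- pepper_mill: Wooden pepper mill, 58 mm across, 170 mm high, farther to the right. Origin under its centre.

How it is judged:
By the outcome, as a careful person would: the job done as asked, in the order asked, and still so for the second after the job is handed in, with the robot touching nothing.
It also fails if it takes over 51 s, if anything falls off the work surface, if the arm or the gripper's body presses on something with over 40 N, if the wrist force passes 120 N, or if a joint passes its speed limit or range.

## Working session

There is one attempt and no reset: what is moved stays moved. The work goes in short steps, each a Python script; the robot and the scene stay as the last script left them, time stands still between calls to the robot, and variables do not carry over. Pictures are saved under pics/ and viewed, about 8 in all and at most 12, crops included, and the job is handed in when it is done.

```bash
mkdir -p pics; ls
cat > h.py <<'E'
import numpy as np, cv2
from station import ctrl,get_state,vision,ticket,models
from scipy.spatial.transform import Rotation as Ro
def ray(cam,uv):
    i=vision.camera_info(cam); d=np.linalg.inv(i["mtx"])@np.array([uv[0],uv[1],1.])
    R=np.array(i["R"]);t=np.array(i["t"]).ravel()
    return -R.T@t, R.T@d
def onz(cam,uv,z):
    o,d=ray(cam,uv); return o+d*(z-o[2])/d[2]
def atd(cam,uv,D):
    o,d=ray(cam,uv); return o+d*D[int(round(uv[1])),int(round(uv[0]))]
def tri(c1,u1,c2,u2):
    o1,d1=ray(c1,u1);o2,d2=ray(c2,u2)
    s=np.linalg.lstsq(np.c_[d1,-d2],o2-o1,rcond=None)[0]
    a=o1+d1*s[0];b=o2+d2*s[1]; return (a+b)/2,np.linalg.norm(a-b)
E
python3 - <<'E'
from h import *
np.set_printoptions(precision=3,suppress=True)
for c in("scene","top"):
    p,D=vision.grab_frame(c); cv2.imwrite(f"pics/{c}0.png",p); np.save(f"{c}0.npy",D)
    for n in("grinder","tab_centre","tab_right","tab_left","pointer_tip","mark_4","start_button_top","ring_axis","small_cup","salt_shaker","pepper_mill"):
        for r in models.recognise(c,n)[:2]:
            print(c,n,round(r["p"],2),np.round(r["point"]),atd(c,r["point"],D))
print(get_state()["time"],get_state()["eef_rot"],ctrl.pinch_z)
E
```

```text
pics
scene grinder 0.71 [293. 224.] [0.445 0.094 0.086]
scene tab_centre 0.86 [291. 213.] [0.484 0.078 0.102]
scene pointer_tip 0.9 [291. 218.] [0.473 0.085 0.092]
scene mark_4 0.84 [293. 221.] [0.465 0.082 0.083]
scene start_button_top 0.39 [329. 209.] [ 0.455 -0.045  0.096]
scene ring_axis 0.64 [294. 221.] [0.465 0.076 0.082]
scene ring_axis 0.58 [327. 214.] [ 0.444 -0.032  0.087]
scene small_cup 0.84 [307. 241.] [0.39  0.079 0.045]
scene salt_shaker 0.84 [349. 210.] [ 0.519 -0.169  0.037]
scene pepper_mill 0.57 [293. 222.] [0.456 0.085 0.084]
scene pepper_mill 0.28 [350. 209.] [ 0.515 -0.173  0.04 ]
top grinder 0.85 [292. 212.] [0.479 0.051 0.107]
top grinder 0.27 [290. 211.] [0.481 0.055 0.142]
top tab_centre 0.71 [284. 213.] [0.476 0.071 0.141]
top pointer_tip 0.81 [288. 213.] [0.478 0.064 0.108]
top mark_4 0.68 [291. 213.] [0.479 0.055 0.11 ]
top start_button_top 0.49 [290. 211.] [0.48  0.056 0.142]
top ring_axis 0.73 [288. 214.] [0.476 0.063 0.105]
top salt_shaker 0.51 [374. 199.] [ 0.523 -0.181  0.088]
top pepper_mill 0.75 [450. 234.] [ 0.42  -0.385  0.14 ]
1.2 [-0.     0.153  0.988 -0.   ] -0.0187
```

Run:
```python
import cv2,numpy as np
a=cv2.imread("pics/scene0.png");b=cv2.imread("pics/top0.png")
cv2.imwrite("pics/c1.png",np.vstack([cv2.resize(a[160:280,230:390],None,fx=5,fy=5,interpolation=2)[:300*2]]))
cv2.imwrite("pics/c2.png",cv2.resize(b[150:270,220:380],None,fx=5,fy=5,interpolation=2))
```

```text
(no output)
```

View pics/c1.png

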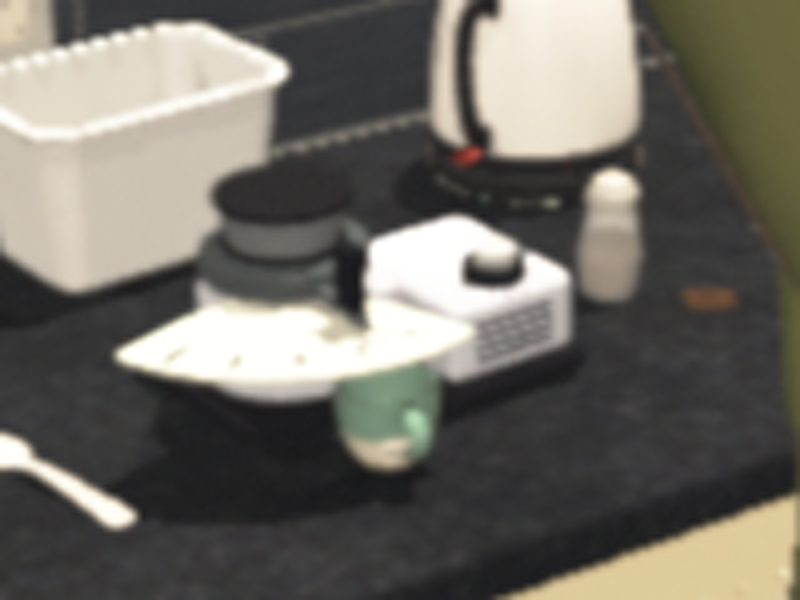

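View pics/c2.png

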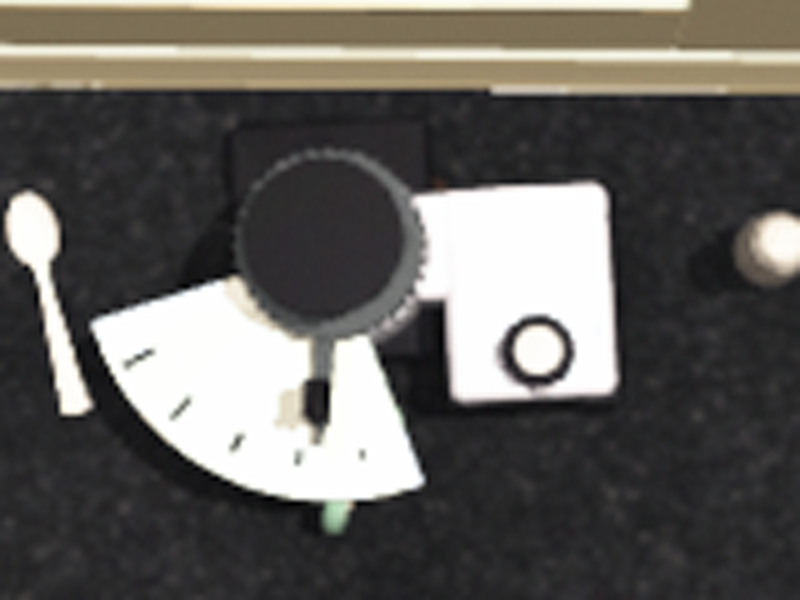

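The top view crop shows the marks at (363,455), (298,458), (238,442), (182,408) and (138,358), shortest first. The tab is at (318,400), with its pointer between marks 1 and 2. The button is at (539,350) and the hopper centre at (322,238). The scene view agrees, with the cup under the plate.

Run:
```python
from h import *
np.set_printoptions(precision=4,suppress=True)
f=lambda u,v:(220+(u+.5)/5-.5,150+(v+.5)/5-.5)
M=np.array([onz("top",f(*p),.084) for p in[(363,455),(298,458),(238,442),(182,408),(138,358)]])[:,:2]
from scipy.optimize import least_squares
r=np.array([.121,.123,.125,.127,.129])
fun=lambda x:(np.c_[x[0]-r*np.cos(x[2]-.3*np.arange(5)),x[1]-r*np.sin(x[2]-.3*np.arange(5))]-M).ravel()
s=least_squares(fun,[.5,.06,0]);print("axis, ang of mark1",s.x,fun(s.x).reshape(5,2))
print("hopper",onz("top",f(322,238),.142),"tab",onz("top",f(318,388),.138),"tip",onz("top",f(318,440),.092))
print("button",onz("top",f(539,350),.08),"scene",tri("top",f(539,350),"scene",(230+(497+.5)/5-.5,160+(250.5)/5-.5)))
D=np.load("top0.npy");u=f(539,350);print(atd("top",u,D),atd("top",(u[0]+8,u[1]-15),D),atd("top",f(318,400),D))
i=vision.camera_info("wrist");print(i["hand_eye"],i["mtx"])
print(get_state()["tcp_pos"])
```

```text
axis, ang of mark1 [0.5195 0.0718 0.1596] [[ 0.0002  0.0003]
 [-0.     -0.0006]
 [-0.0001  0.0006]
 [ 0.      0.0002]
 [-0.0001 -0.0005]]
hopper [0.5185 0.0723 0.142 ] tab [0.4356 0.0733 0.138 ] tip [0.408  0.0775 0.092 ]
button [ 0.4616 -0.0483  0.08  ] scene (array([ 0.4607, -0.0487,  0.0898]), np.float64(0.0009233241773153747))
[ 0.4605 -0.0483  0.0984] [ 0.5063 -0.0712  0.0712] [0.429  0.0732 0.1383]
[[-0.0003 -0.9642 -0.2652  0.0672]
 [ 1.     -0.0003 -0.     -0.0008]
 [-0.     -0.2652  0.9642 -0.143 ]
 [ 0.      0.      0.      1.    ]] [[277.6464   0.     319.4789]
 [  0.     277.6464 200.2777]
 [  0.       0.       1.    ]]
[0.1888 0.5958 0.2313]
```

```bash
cat >> h.py <<'E'
AX=np.array([.5195,.0718]); A0=.1596
def pose(th,off,r=.094,z=.106):
    """TCP beside the tab of a lever at th, off metres behind the tab middle (tangentially)"""
    a=A0-th; T=np.array([-np.sin(a),np.cos(a)]); p=AX-r*np.array([np.cos(a),np.sin(a)])-off*T
    x=np.r_[T,0];zz=np.array([0,0,-1.]);R=np.c_[x,np.cross(zz,x),zz]
    return np.r_[p,z], Ro.from_matrix(R).as_quat()[[3,0,1,2]]
def wray(uv,pos,q):
    i=vision.camera_info("wrist");H=np.array(i["hand_eye"]);R=Ro.from_quat(np.r_[q[1:],q[0]]).as_matrix()
    d=np.linalg.inv(i["mtx"])@np.array([uv[0],uv[1],1.])
    return R@H[:3,3]+pos, R@H[:3,:3]@d
def wonz(uv,z,pos,q):
    o,d=wray(uv,pos,q); return o+d*(z-o[2])/d[2]
def shot(name):
    s=get_state();p,D=vision.grab_frame("wrist");cv2.imwrite(f"pics/{name}.png",p)
    np.savez(f"{name}.npz",pos=s["tcp_pos"],q=s["eef_rot"],D=D); return s
E
python3 - <<'E'
from h import *
np.set_printoptions(precision=3,suppress=True)
for th,off in((.2,.032),(.5,.018),(.9,.018)): print(ctrl.ik(*pose(th,off)))
ctrl.close_gripper()
p,q=pose(.2,.034,z=.21); ctrl.movep(p,q)
s=shot("w1"); print(s["time"],s["tcp_pos"],p,s["qpos"],s["contact_force"],s["width"])
E
```

```text
[-0.325  0.385  0.225  2.174 -0.15   0.597 -0.032]
[-0.445  0.396  0.259  2.157 -0.174  0.607 -0.403]
[-0.559  0.428  0.327  2.108 -0.226  0.638 -0.817]
4.125 [0.424 0.043 0.21 ] [0.424 0.042 0.21 ] [-0.395  0.231  0.297  2.025 -0.086  0.896 -0.09 ] [-0.185 -0.542 -0.177] 0.000296173001622317
```

View pics/w1.png

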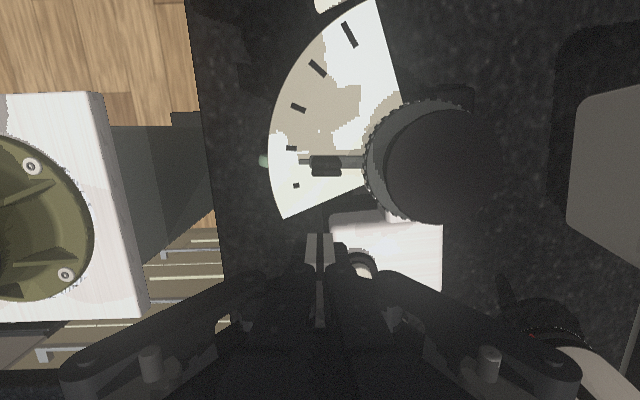

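The wrist view shows the marks at about (296,185), (291,148), (298,107), (318,68) and (350,35), shortest first. The pointer tip is at (300,161), the tab at (326,165), and the shut fingers are to its right.

```bash
cat >> h.py <<'E'
from scipy.optimize import least_squares
def fit(name,marks,tip=None,tab=None):
    """marks: {index: pixel of the mark's middle}; fits axis and mark-1 angle, gives lever angle"""
    d=np.load(name+".npz");P,q=d["pos"],d["q"]
    k=np.array(list(marks));M=np.array([wonz(u,.084,P,q)[:2] for u in marks.values()]);r=.121+.002*k
    f=lambda x:(np.c_[x[0]-r*np.cos(x[2]-.3*k),x[1]-r*np.sin(x[2]-.3*k)]-M).ravel()
    s=least_squares(f,[*AX,A0]);x=s.x;print("axis",x,"res mm",np.abs(s.fun).max()*1e3)
    for n,u,z in(("tip",tip,.092),("tab",tab,.138)):
        if u is not None:
            w=wonz(u,z,P,q)[:2]-x[:2];print(n,w+x[:2],"r",np.hypot(*w),"theta",x[2]-np.arctan2(-w[1],-w[0]))
    return x
E
python3 - <<'E'
from h import *
np.set_printoptions(precision=4,suppress=True)
p=cv2.imread("pics/w1.png");g=cv2.cvtColor(p,6)
# refine mark middles as dark blobs
def blob(u,h=11):
    x,y=u;w=g[y-h:y+h+1,x-h:x+h+1]
    n,l,st,c=cv2.connectedComponentsWithStats((w<75).astype(np.uint8));
    j=l[h,h]; return (c[j]+[x-h,y-h],st[j,4]) 
m={}
for k,(u,h) in enumerate([((296,185),8),((291,148),8),((298,107),12),((318,68),14),((350,35),17)]):
    c,a=blob(u,h);print(c,a);m[k]=c
fit("w1",m,(300,161),(325,162))
E
```

```text
[295.9412 184.8824] 17
[290.8148 147.4444] 27
[297.8676 107.4412] 68
[317.2371  67.8763] 97
[348.4615  32.735 ] 117
axis [0.5207 0.0723 0.1677] res mm 0.7500031313345534
tip [0.4071 0.0762] r 0.11363274501490978 theta 0.20219394422920342
tab [0.4298 0.0805] r 0.09121882810252084 theta 0.25738009355035235
```

```bash
sed -i 's/^AX=.*/AX=np.array([.520,.072]); A0=.164/' h.py
python3 - <<'E'
from h import *
np.set_printoptions(precision=3,suppress=True)
def go(th,off,v=.05,z=.106):
    p,q=pose(th,off,z=z); ctrl.movel(p,q,max_speed=v); s=get_state(); print(th,s["time"],s["tcp_pos"]-p,s["contact_force"])
go(.2,.034,.12)
for th in np.arange(.2,.81,.1): go(th,.0175)
shot("w2")
E
```

```text
0.2 5.1917 [0. 0. 0.] [ 0.115 -0.035 -0.134]
0.2 5.675 [0. 0. 0.] [-0.039 -0.565  0.068]
0.30000000000000004 6.0167 [-0. -0. -0.] [-0.085 -0.847 -0.23 ]
0.4000000000000001 6.3583 [-0. -0. -0.] [-0.653 -0.092 -0.507]
0.5000000000000001 6.7 [-0. -0. -0.] [0.157 0.256 1.089]
0.6000000000000001 7.0417 [-0. -0. -0.] [ 0.2   -1.417 -0.067]
0.7000000000000002 7.3833 [-0. -0. -0.] [ 0.402 -0.173  0.641]
0.8000000000000003 7.725 [-0. -0. -0.] [-0.103  0.291 -0.218]
```

View pics/w2.png

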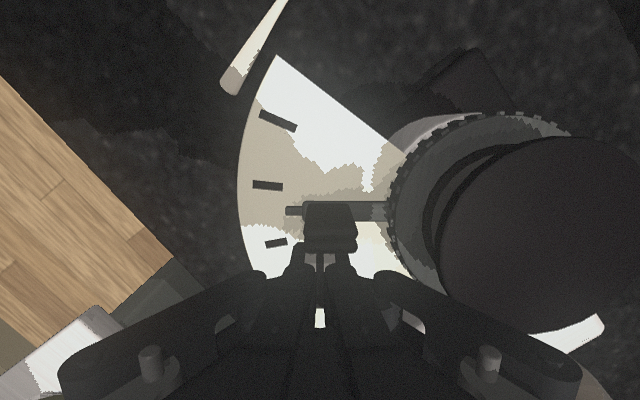

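The tab is against the fingertips. Mark 3 is at (276,243), mark 4 at (268,185), mark 5 at (278,121), and the pointer tip, at (287,211), is between marks 3 and 4.

Run:
```python
from h import *
np.set_printoptions(precision=4,suppress=True)
g=cv2.cvtColor(cv2.imread("pics/w2.png"),6)
m={}
for k,(x,y),h in((2,(276,243),16),(3,(268,185),20),(4,(278,121),24)):
    w=g[y-h:y+h+1,x-h:x+h+1];n,l,st,c=cv2.connectedComponentsWithStats((w<75).astype(np.uint8));j=l[h,h];m[k]=c[j]+[x-h,y-h];print(m[k],st[j])
print(g[200:224,284:306:3])
fit("w2",m,(286.5,211))
```

```text
[275.855  242.3511] [  5  11  22  10 131]
[266.8667 184.9381] [  5  15  30  10 210]
[278.5557 121.2509] [   0    0   49   49 2244]
[[180 181 181 183 181 176 161 154]
 [181 181 184 178 183 158 167  71]
 [181 180 177 160 174 159 161  78]
 [180 180 178 166 161 163 125  80]
 [180 183 181 185 165 162  81  87]
 [180 168 170 173 152 153  85  78]
 [183  64  71  65  71  68  70  86]
 [182  75  76  72  78  74  73  86]
 [187  83  86  87  85  81  73  83]
 [185  88  89  88  84  85  71  88]
 [186  88  85  82  80  77  73  85]
 [184  83  87  87  80  82  73  83]
 [184  86  82  80  80  79  66  85]
 [183  84  83  74  80  83  69  83]
 [186  78  86  77  77  79  69  78]
 [179 122 115 119 118 106  69  74]
 [158 185 164 181 181 168  82  74]
 [161 180 160 165 160 164  86  67]
 [160 159 161 158 160 163  98  60]
 [159 157 161 163 161 160 109  62]
 [158 159 161 162 158 161 147  61]
 [159 160 159 158 164 160 144  57]
 [160 164 158 161 158 161 142  60]
 [158 162 164 162 160 159 142  60]]
axis [0.5197 0.0704 0.1538] res mm 0.31553786251245497
tip [0.428  0.1383] r 0.11414267179956893 theta 0.7906818873106612
```

Run:
```python
from h import *
for th in(.85,.90):
    p,q=pose(th,.0175); ctrl.movel(p,q,max_speed=.03)
s=shot("w3");print(s["time"],s["contact_force"])
p=cv2.imread("pics/w3.png");cv2.imwrite("pics/w3c.png",cv2.resize(p[90:270,220:400],None,fx=3.3,fy=3.3,interpolation=cv2.INTER_NEAREST))
```

```text
8.3917 [0.48674467 1.16601442 0.01322909]
```

View pics/w3c.png

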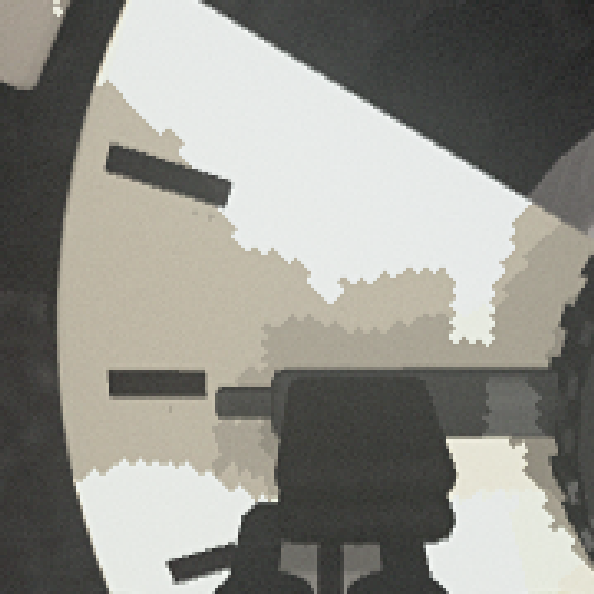

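Mark 4 is at crop (157,383), mark 5 at (168,176), and the pointer tip at (217,402). Next I correct for the height parallax.

Run:
```python
from h import *
f=lambda u,v:(220+(u+.5)/3.3-.5,90+(v+.5)/3.3-.5)
g=cv2.cvtColor(cv2.imread("pics/w3.png"),6)
print(np.where(g[195:225,260]<110)[0]+195,np.where(g[195:225,290]<110)[0]+195)
x=fit("w3",{3:f(157,383.5),4:f(168,176)},f(217,402))
d=np.load("w3.npz")
for a in(f(157,383.5),):
    w=wonz(a,.084,d["pos"],d["q"])[:2]; 
    for A in(x[:2],AX,[.5197,.0704]):
        A=np.array(A);t=wonz(f(217,402),.092,d["pos"],d["q"])[:2]
        u=w-A;v=t-A;print("theta-0.9 =",-(np.arctan2(v[1],v[0])-np.arctan2(u[1],u[0])),A,np.hypot(*u),np.hypot(*v))
```

```text
[202 203 204 205 206 207 208 209] [207 208 209 210 211 212 213 214 215]
axis [0.52045326 0.07133293 0.1636177 ] res mm 0.04612493304056997
tip [0.43461301 0.14761312] r 0.11483559931436506 theta 0.890115201488327
theta-0.9 = -0.009397137096112562 [0.52045326 0.07133293] 0.12700612654300755 0.11483559931436506
theta-0.9 = -0.009622408223100454 [0.52  0.072] 0.12622253411165874 0.11405385660234214
theta-0.9 = -0.008393272334368707 [0.5197 0.0704] 0.12707966145417834 0.11489848562797457
```

Run:
```python
from h import *
p,q=pose(.911,.0175); ctrl.movel(p,q,max_speed=.02)
p,q=pose(.911,.040); ctrl.movel(p,q,max_speed=.08)
p,q=pose(.911,.040,z=.16); ctrl.movel(p,q,max_speed=.1)
s=shot("w4");print(s["time"],s["contact_force"])
p=cv2.imread("pics/w4.png");cv2.imwrite("pics/w4c.png",cv2.resize(p[60:240,200:380],None,fx=3.3,fy=3.3,interpolation=cv2.INTER_NEAREST))
```

```text
9.8167 [0.27433362 0.05700337 0.07009052]
```

View pics/w4c.png

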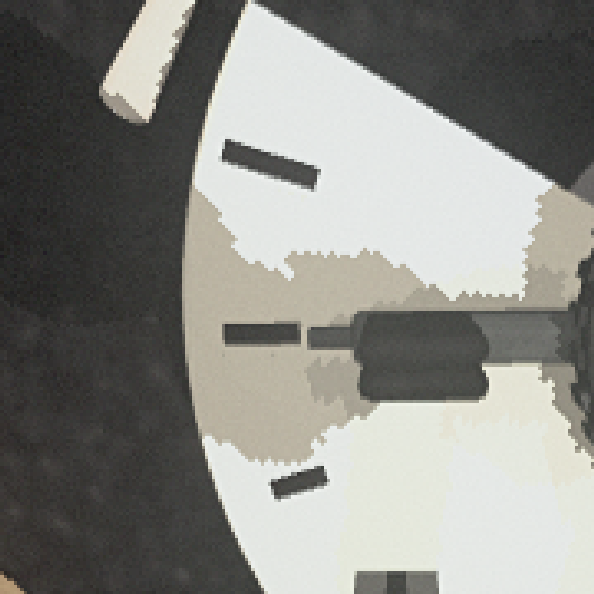

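The fingers are clear of the lever. Mark 3 is at crop (299,482), mark 4 at (261,334), mark 5 at (270,164), and the tip at (308,338).

Run:
```python
from h import *
np.set_printoptions(precision=4,suppress=True)
f=lambda u,v:(200+(u+.5)/3.3-.5,60+(v+.5)/3.3-.5)
for t in(337,338.5): x=fit("w4",{2:f(299,482),3:f(261,334),4:f(270,164)},f(308,t))
# button with the networks, two cameras
d=np.load("w1.npz")
i=vision.camera_info("wrist")
for c in("top","scene"):
    p,D=vision.grab_frame(c); cv2.imwrite(f"pics/{c}5.png",p)
    for r in models.recognise(c,"start_button_top")[:2]: print(c,r["p"],r["point"])
# button approach pose, 60 mm above: wrist look
q=pose(.2,0)[1]
print(ctrl.ik([.461,-.0485,.19],q),ctrl.ik([.461,-.0485,.086],q))
p0=get_state(); ctrl.movel([*p0["tcp_pos"][:2],.21]); ctrl.movep([.461,-.0485-.06,.2],q)
s=shot("w5");print(s["time"])
for r in models.masks_of("wrist","start_button_top")[:2]: print(r["p"],r["point"],r["mask"].sum(),wonz(r["point"],.09,s["tcp_pos"],s["eef_rot"]))
```

```text
axis [0.5204 0.0711 0.1621] res mm 0.17976801563629463
tip [0.4353 0.1486] r 0.11513570760402489 theta 0.9005760836008662
axis [0.5204 0.0711 0.1621] res mm 0.17976801563629463
tip [0.435  0.1483] r 0.1151478127162913 theta 0.8975859270098999
top 0.4 [328.1, 219.9]
scene 0.4 [283.2, 213.7]
[-0.2221  0.319   0.3659  1.9753 -0.147   0.8725  0.1858] [-0.1437  0.468   0.2787  2.1082 -0.224   0.5928  0.2572]
11.6417
0.95 [319.9, 136.9] 773 [ 0.4627 -0.0523  0.09  ]
```

View pics/w5.png

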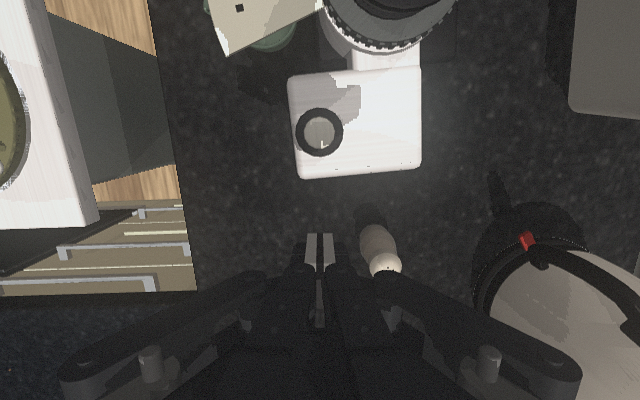

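The wrist view shows the button disc at (320,132) on the housing, and the fingers clear of the shaker at (380,250).

Run:
```python
from h import *
np.set_printoptions(precision=4,suppress=True)
d=np.load("w5.npz");o1,d1=wray((320,132.5),d["pos"],d["q"])
for c,u in(("top",(327.7,219.7)),("scene",(329.,209.7))):
    o2,d2=ray(c,u);s=np.linalg.lstsq(np.c_[d1,-d2],o2-o1,rcond=None)[0];print(c,o1+d1*s[0],o2+d2*s[1])
print("wrist depth",o1+d1*d["D"][132,320])
B=np.array([.4615,-.0485])
ctrl.movel([*B,.2]); ctrl.movel([*B,.108],max_speed=.12); ctrl.pause(.1)
f0=get_state()["contact_force"][2]; z=.108;hist=[]
while z>.074:
    z-=.001; ctrl.movel([*B,z],max_speed=.02); ctrl.pause(.06)
    f=np.mean([get_state()["contact_force"][2]])-f0; hist.append((round(z,4),round(float(get_state()["tcp_pos"][2]),4),round(float(f),1)))
    if f>14: break
print(hist,get_state()["time"])
```

```text
top [ 0.4629 -0.0494  0.0584] [ 0.4627 -0.0491  0.0584]
scene [ 0.4629 -0.0486  0.0886] [ 0.4619 -0.05    0.0886]
wrist depth [ 0.4629 -0.0484  0.0954]
[(0.107, 0.1072, 0.6), (0.106, 0.106, 1.3), (0.105, 0.105, 0.7), (0.104, 0.104, 0.3), (0.103, 0.103, 0.8), (0.102, 0.102, -0.3), (0.101, 0.101, 0.1), (0.1, 0.1, -0.3), (0.099, 0.099, -0.1), (0.098, 0.098, -0.6), (0.097, 0.097, 0.6), (0.096, 0.096, 1.0), (0.095, 0.0951, 1.9), (0.094, 0.0941, 2.4), (0.093, 0.093, 2.1), (0.092, 0.092, 2.2), (0.091, 0.0911, 3.4), (0.09, 0.09, 4.6), (0.089, 0.089, 5.6), (0.088, 0.0888, 17.7)] 19.475
```

Run:
```python
from h import *
np.set_printoptions(precision=4,suppress=True)
ctrl.movel([.4615,-.0485,.2],max_speed=.1)
p,q=pose(.9,.040,z=.21); ctrl.movep(p,q); p[2]=.16; ctrl.movel(p,q,max_speed=.1)
s=shot("w6");print(s["time"],s["contact_force"])
a=cv2.imread("pics/w6.png")[60:240,200:380];p,D=vision.grab_frame("scene");T,DT=vision.grab_frame("top")
b=p[160:280,230:390]; T0=cv2.imread("pics/top5.png")
u=(328,219);print("button top depth pt",atd("top",u,DT))
for n,y in(("spoon/left",slice(180,240)),): pass
cv2.imwrite("pics/w6c.png",np.hstack([cv2.resize(a,(400,400),interpolation=cv2.INTER_NEAREST),cv2.resize(b,(400,400))]))
```

```text
22.35 [-0.3879 -0.3358  0.175 ]
button top depth pt [ 0.4626 -0.05    0.0915]
```

View pics/w6c.png

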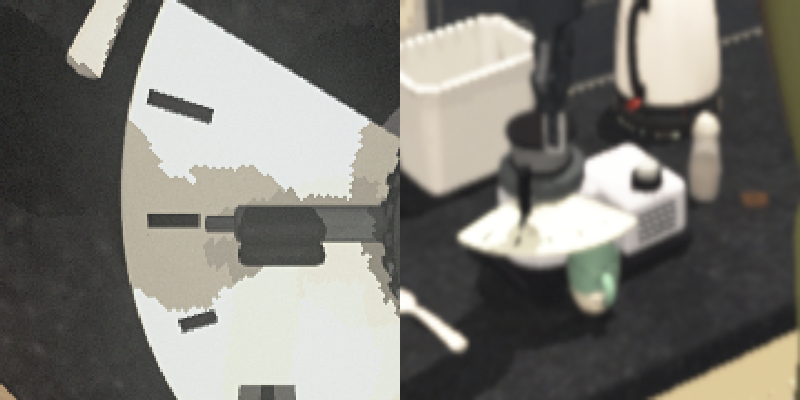

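The pointer tip at (207,223) lines up with mark 4 at (173,220), and the small offset is height parallax. The button is up, and the cup, grinder and other things are where they were. I back the arm away and hand in.

Run:
```python
from h import *
s=get_state(); ctrl.movel([*s["tcp_pos"][:2],.23],max_speed=.1)
print(get_state()["time"]); ticket.close_job()
```

```text
23.35
the job is handed in; nothing more can be done
```

I pushed the lever's tab with the shut fingers from about 0.20 rad to mark 4, then pressed the start button and released it. The job was handed in at 23.4 s of the allowed 51 s, with the arm clear of everything.

- **Lever:** just before the button press, the wrist camera put it at 0.898–0.901 rad, against 0.9 for mark 4. The picture after the press looked the same; I did not measure it again.
- **Button:** the fingers met it at about 95 mm height and it hit its stop at about 89 mm. The push force rose steadily to about 5.6 N, then jumped to 17.7 N at the stop. A later picture shows it standing up again.
- **Surroundings:** the grinder, cup, spoon and shaker looked unmoved. That was by eye only, and the pepper mill was not in the last picture.

One check disagreed. Heights for the button's top ranged from 58 to 98 mm depending on the camera pair, so I pressed in 1 mm steps and relied on the measured force.

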